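Lock the clip-gluing jig with its pin

TASK

Lock the hair-clip gluing jig: take the locking pin out of its wooden stand, set its tip in the long groove of the jig's cover plate and slide it gently along the groove until it drops into the socket hidden under the groove's floor. Leave the pin fully home, upright with its collar flat on the cover plate, and let go. Do not press or push the pin hard against the jig while feeling for the socket, and leave the jar, the tape roll and the screwdriver where they are.

Things in the scene. Friction and masses are not known exactly. Their poses are not given: they have to be found in the camera images.
- jig: Gluing jig fixed to the bench: aluminium block with a flat steel cover plate, 220 mm (its y) by 100 mm (its x), cover top 45 mm above the origin; foot flange 236 by 124 mm, 12 mm high. Origin: centre of its underside; z up. One straight groove runs along its y in the middle of the cover. Thin clip blanks and screw heads (3 mm high) lie on the cover 25 mm or more to the sides of the groove.
- groove (a point): Middle of the groove's floor, 39 mm above the jig's origin. The groove is 90 mm long (along the jig's y, 45 mm each way), 13 mm wide, closed at both ends; its flat floor lies 6 mm below the cover top. The hidden socket's centre is somewhere along it, at most 28 mm from this point, other each time; nothing shows where. See also cover.
- cover (a point): Point on the cover top's plane, midway over the groove, 45 mm above the jig's origin. The socket: 13 mm long and as wide as the groove, 20 mm deep below its floor, square rim, closed by a flush shutter of the same steel whose spring yields to 0.4 N (0.8 N right down; damped; the pin's weight takes it down). The rest of the floor is rigid.
- pin: Loose locking pin, 0.12 to 0.2 kg, upright in its stand. Origin on its axis at the collar's underside; z up. Below: round steel shank, 10 mm diameter, 24 mm long. Above: collar 26 mm diameter, 5 mm thick, then a flat black grip 36 mm wide (its x), 12 mm thick (its y), from 5 to 47 mm above the origin; take it from above across the 12 mm.
- pin_tip (a point): Centre of the pin's lower end, 24 mm below its origin, with a 1.6 mm chamfer round it. Its height over the bench: 39 mm standing on the groove's floor, 45 mm on the cover top, 21 mm when the pin is fully home with its collar on the cover top.
- stand: Wooden stand block fixed to the bench, 56 by 56 by 36 mm high, with an upright 16 mm through hole in which the pin's shank hangs; the pin's collar rests on its top. Origin: centre of its underside, z up.
- jar: Bystander: small clear jar with white cap, 60 mm diameter, 75 mm high. Origin: centre of its underside.
- tape: Bystander: roll of paper tape lying flat, 90 mm diameter, 24 mm high. Origin: centre of its underside.
- driver: Bystander: screwdriver lying on the bench, 170 mm long. Origin near its middle on the bench.
Mind the look-alikes: they are no part of the job. Of the things that look like the pin, the middle-sized one is meant.

How it is judged (in metres and radians):
On the way:
1. the pin's tip is down in the groove of the cover plate, pin upright (z of pin_tip in the frame of jig below 0.0425 m and x of pin_tip in the frame of jig between -0.0065 and 0.0065 m and y of pin_tip in the frame of jig between -0.046 and 0.046 m and angle between pin's own z axis and vertical below 0.25 rad).
At the end, for the whole second after the job is handed in: The pin stands in the jig's hidden socket, collar within 2 mm of the cover plate's top, tip within the groove's outline and at least 15.5 mm below the groove's floor, tilted less than 0.1 rad, released and at rest; the bystanders are where they were (within 20 mm) (z of pin in the frame of jig below 0.047 m and z of pin_tip in the frame of jig below 0.0235 m and x of pin_tip in the frame of jig between -0.0065 and 0.0065 m and y of pin_tip in the frame of jig between -0.046 and 0.046 m and angle between pin's own z axis and vertical below 0.1 rad and linear speed of pin below 0.01 m/s); the robot touches nothing.
It fails at once if before it is home, the pin is pressed or pushed against the jig with more than 40 N (contact force between pin and jig above 40 N and z of pin in the frame of jig above 0.047 m).
It fails at once if the jar, tape roll or screwdriver is moved more than 20 mm (distance of any of jar, tape, driver from where it was at the start of the episode above 0.02 m).
It also fails if it takes over 61 s, if anything falls off the work surface, if the arm or the gripper's body presses on something with over 40 N, if the wrist force passes 120 N, or if a joint passes its speed limit or range.

ROBOT

A 6-joint arm with a two-finger parallel gripper is mounted at the origin on the work surface. World frame = base frame: x ahead of the robot, y to its left, z up, the work surface at z = 0. Lengths are in m, angles in degrees, forces in N, time in s.
With the tool pointing down it reaches from about 0.4 to 0.925 m from the base axis. Payload 12.5 kg.
Tool frame: the origin (TCP) lies at the very end of the fingers, on their centre line; the grasp point (between the pads) lies manip.grip_depth behind it (manip.grip_depth is the distance from the TCP to the grasp point, in m); z points along the fingers, x is the direction in which the jaws open and shut, and the axes are right-handed (so a half turn about z gives the same grasp; the last joint's range is limited). The gripper opens to 95 mm and grips with 3 to 60 N. Pads are 20 mm wide; open, the fingers measure 119 mm over their backs; the gripper's body (75 mm by 180 mm) begins 59 mm behind the grasp point.
Start: joints at [-71.883, 28.126, 89.318, -0, 62.55, -6.05], TCP at [0.256, -0.57, 0.215] pointing down, gripper open.
Joint ranges: [-177.58, 177.58], [-47.91, 125.51], [2.72, 160], [-65.01, 245.01], [3.68, 167.84], [-153.87, 153.87]. Speed limits (degrees/s): [127.2, 127.2, 159.86, 180, 180, 180].

INTERFACE

Orientations are given as a 3x3 rotation matrix whose columns are the frame's x, y, z axes.
In Python, from station import manip gives the robot as it stands.
- The arm moves only by the tool play_rows, never from a script. Its argument "deltas" is a list of rows, each a list of 3 entries, a list of its own where there are three numbers: the shift along the tool's x, y, z in mm, then the turn, a rotation vector about the tool's x, y, z in degrees, then the opening, from -1 (shut) to 1 (fully open). A call has 1 to 5 rows; each row is the pose to reach, as a shift and turn from the pose commanded when the call began, along the tool's axes at that moment; what a row does not reach only later rows make up. A row lasts 1/8 s, in which the tool goes at most 62.5 mm and 10.7 degrees, less where a joint would pass 70% of its speed; a pose out of reach is approached as far as the arm can. A call with a gripper value outside its range is refused whole. The fingers move at their own pace and stop on an object; "newtons" is the grip in N (left out, the last holds). Time passes only in rows, so rows that repeat a pose let the fingers close. It gives the time, the measured TCP pose, the force and the opening at its end, in the units of the state.
- manip.read_state(): the state, without advancing time (a new reading comes with each control period).
- manip.snapshot(name): name is "scene" or "top" or "wrist"; returns a dict with "color" (400x640x3 uint8, red, green, blue), "depth" (400x640 float32, m along the optical axis (not along the pixel's ray), 0 where there is no reading), "intrinsics" (3x3 intrinsics, pixels), "pose" (4x4, takes a point from camera to world coordinates); the wrist camera has in their place "tool_from_camera" (4x4, takes a point from camera to tool coordinates, whose origin is the TCP and whose axes are the tool frame's). Camera axes: x right, y down, z forward; pixel columns grow to the right and rows downward; lengths in m; the calibration is good to about 2 mm. A picture is of the moment at which its call begins: read the wrist's pose just before it.
- manip.finish_job(): hands the job in, once; it reports no verdict.
The state is a dict: "t": time; "joint_positions": joint angles; "joint_velocities": joint speeds; "joint_torque": joint torques, N m; "tool_pos": TCP position; "eef_rot": TCP orientation; "ft_force": force on the tool from outside, world axes, zero at the start; "torque": the same for the moment, N m; "finger_gap": finger opening in m.
Only numpy, scipy, OpenCV 4.12 (cv2) and the standard library are available. Lean on these libraries where they do the work, as an engineer would, in place of code of your own. Each camera call takes 0.05 s, during which the arm holds its last target.

## Working session

There is one attempt and no reset: what is moved stays moved. The work goes in short steps, Python scripts to look and compute and a tool call to move; the robot and the scene stay as the last step left them, time stands still between calls to the robot, and variables do not carry over. Pictures are saved under pics/ and viewed, and the job is handed in when it is done.

Besides the shell and the picture viewer there is one more tool, called after "Request:" as name(argument=value, ...) on one line, values as JSON. play_rows: Moves the arm, as the interface text tells. Its arguments: {"type":"object","properties":{"deltas":{"type":"array"},"newtons":{"type":"number"}},"required":["deltas"]}

```bash
ls; mkdir -p pics; python3 - <<'E'
from station import manip
import cv2, pickle
s=manip.read_state(); print(s, manip.grip_depth)
for n in ["scene","top","wrist"]:
    d=manip.snapshot(n); pickle.dump((s,d),open(f"pics/{n}0.pkl","wb"))
    cv2.imwrite(f"pics/{n}0.png",d["color"][:,:,::-1]); print(n,d["intrinsics"].tolist(), d.get("pose",d.get("tool_from_camera")).round(4).tolist())
E
```

```text
pics
{'t': 0.0, 'joint_positions': array([-7.18830917e+01,  2.81659418e+01,  8.93523347e+01,  4.58798928e-04,
        6.25483654e+01, -6.05128530e+00]), 'joint_velocities': array([ 0.05030694, -0.02403248, -0.04986969, -0.08547301,  0.02506276,
        0.08138842]), 'joint_torque': array([-1.55946823e-04, -6.12650084e+01, -2.58183521e+01,  6.92353863e-02,
        4.81873623e-02, -1.11939901e-04]), 'tool_pos': array([ 0.25581877, -0.56996439,  0.21402901]), 'eef_rot': array([[ 4.09413052e-01, -9.12349071e-01, -3.54926252e-04],
       [-9.12348407e-01, -4.09413186e-01,  1.10766577e-03],
       [-1.15588932e-03, -1.29676423e-04, -9.99999324e-01]]), 'ft_force': array([-0.20822744,  0.04085074, -0.06136167]), 'torque': array([ 0.06066163, -0.02741998,  0.03993995]), 'finger_gap': 0.09489608700260317} 0.0188
scene [[487.66745392965015, 0.0, 311.3223737332884], [0.0, 487.66745392965015, 199.82669744476433], [0.0, 0.0, 1.0]] [[-0.1772, 0.5721, -0.8008, 1.3151], [0.9842, 0.1078, -0.1408, 0.0771], [0.0057, -0.8131, -0.5821, 0.575], [0.0, 0.0, 0.0, 1.0]]
top [[408.0677507097544, 0.0, 317.53545365847356], [0.0, 408.0677507097544, 201.98715432489857], [0.0, 0.0, 1.0]] [[0.0299, -0.9851, 0.1693, 0.4664], [-0.999, -0.0241, 0.0363, -0.0711], [-0.0317, -0.1702, -0.9849, 0.7954], [0.0, 0.0, 0.0, 1.0]]
wrist [[296.3047964809788, 0.0, 317.7589562236395], [0.0, 296.3047964809788, 198.6436606384159], [0.0, 0.0, 1.0]] [[1.0, 0.0005, 0.0006, 0.0002], [-0.0006, 0.9701, 0.2429, -0.068], [-0.0004, -0.2429, 0.9701, -0.1693], [0.0, 0.0, 0.0, 1.0]]
```

View pics/top0.png

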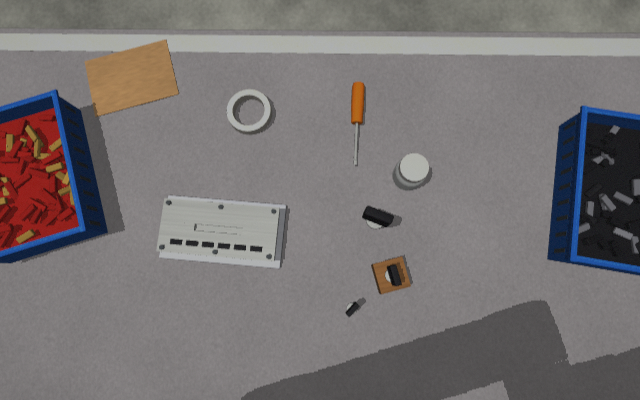

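View pics/scene0.png

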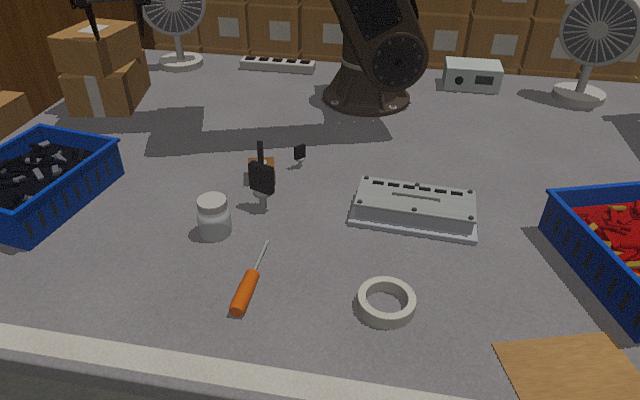

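View pics/wrist0.png

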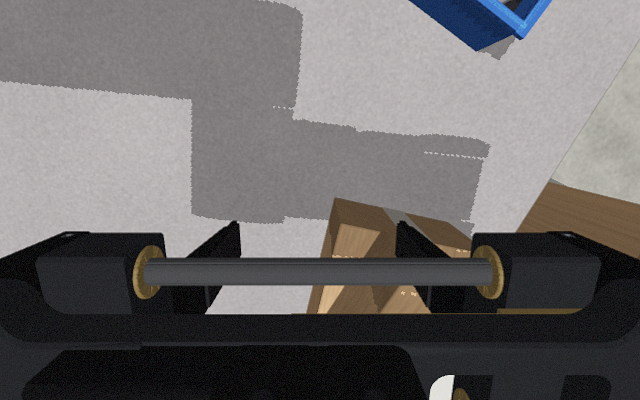

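Three things in the top view look like the pin: the large one at (377,216), the one in the wooden stand at (393,274) and the small one at (352,308). The one in the stand is middle-sized and matches "upright in its stand". I'll check it in an enlarged crop.

```bash
python3 - <<'E'
import cv2
im=cv2.imread("pics/top0.png")
a=cv2.resize(im[190:330,325:435],None,fx=5,fy=5,interpolation=cv2.INTER_CUBIC)
cv2.imwrite("pics/crop_a.png",cv2.resize(a,(471,600)))
b=cv2.resize(im[185:280,145:300],None,fx=5,fy=5,interpolation=cv2.INTER_CUBIC)
cv2.imwrite("pics/crop_b.png",b)
im=cv2.imread("pics/scene0.png")
cv2.imwrite("pics/crop_c.png",cv2.resize(im[130:250,190:500],None,fx=2.5,fy=2.5,interpolation=cv2.INTER_CUBIC))
E
```

```text
(no output)
```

View pics/crop_a.png

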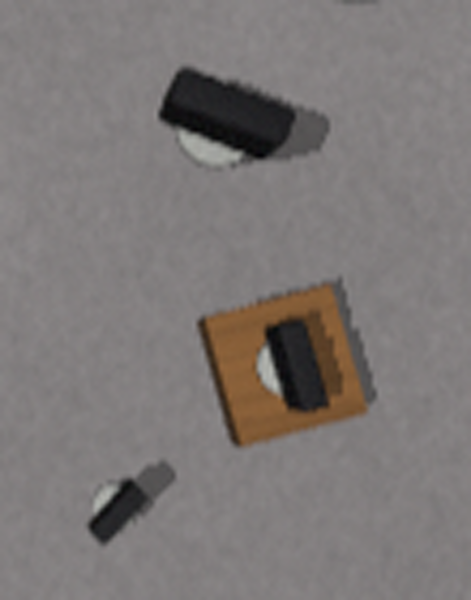

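View pics/crop_b.png

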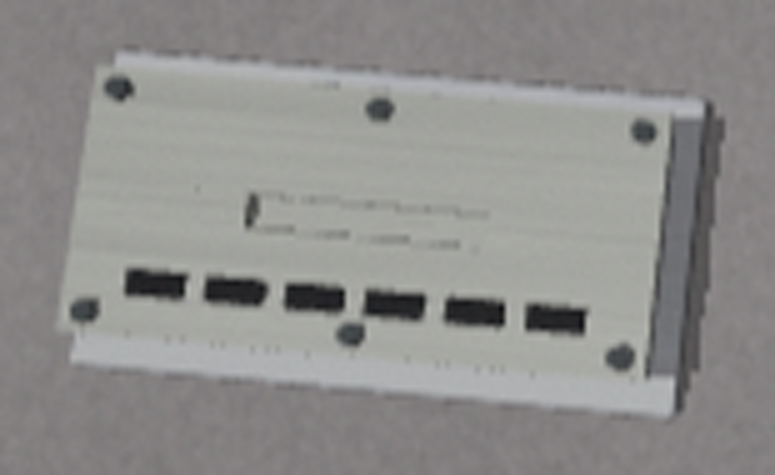

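View pics/crop_c.png

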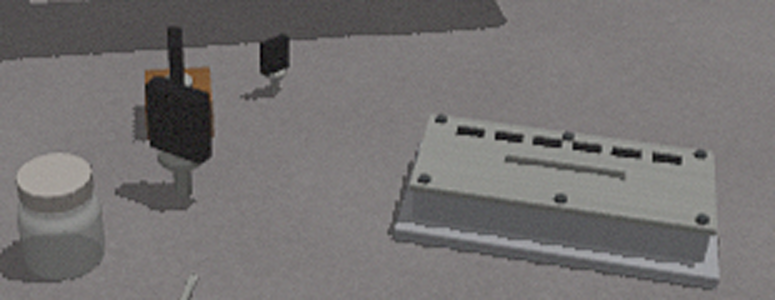

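The crop confirms that the middle-sized grip, at about (395,274), sits in the wooden stand. The groove is at about (218,229) on the jig. Next I'll measure both.

```bash
cat > h.py <<'E'
import numpy as np, cv2, pickle
def ray(px,K,T,z):
    px=np.atleast_2d(np.asarray(px,float)); 
    d=np.c_[px,np.ones(len(px))]@np.linalg.inv(K).T@T[:3,:3].T
    o=T[:3,3]; return o+d*((z-o[2])/d[:,2:3])
def cloud(d,T):
    K=d["intrinsics"]; v,u=np.mgrid[:400,:640]; z=d["depth"]
    p=np.stack([(u-K[0,2])/K[0,0]*z,(v-K[1,2])/K[1,1]*z,z],-1)
    return p@T[:3,:3].T+T[:3,3]
def big(m,roi):
    x0,y0,x1,y1=roi; k=np.zeros(m.shape,np.uint8); k[y0:y1,x0:x1]=(m[y0:y1,x0:x1]>0)*255
    cs,_=cv2.findContours(k,cv2.RETR_EXTERNAL,cv2.CHAIN_APPROX_NONE)
    return max(cs,key=cv2.contourArea)
def rect(P):
    r=cv2.minAreaRect((P[:,:2]*1000).astype(np.float32)); return r
E
python3 - <<'E'
from h import *
s,d=pickle.load(open("pics/top0.pkl","rb")); K,T=d["intrinsics"],d["pose"]; c=d["color"].astype(int); hsv=cv2.cvtColor(d["color"],cv2.COLOR_RGB2HSV)
P=cloud(d,T)
def show(n,roi,lo,hi):
    x0,y0,x1,y1=roi; q=P[y0:y1,x0:x1]; m=(q[...,2]>lo)&(q[...,2]<hi)&(d["depth"][y0:y1,x0:x1]>0)
    w=q[m]; r=rect(w); print(n,len(w),"z med",np.median(w[:,2]).round(4),"rect",np.round(r[0],1),np.round(r[1],1),round(r[2],1))
show("stand top",(365,250,420,300),.03,.038)
show("grip",(365,250,420,300),.07,.10)
show("cover",(145,185,300,280),.043,.0475)
show("big",(355,200,402,235),.05,.2)
show("small",(335,295,370,325),.02,.2)
# colour rays
w=((hsv[...,0]>5)&(hsv[...,0]<22)&(hsv[...,1]>110)).astype(np.uint8)
cn=big(w,(365,250,420,300)); print("wood@36",rect(ray(cn[:,0],K,T,.036)))
k=(c.max(-1)<45).astype(np.uint8)
cn=big(k,(380,255,410,292)); print("grip px",cv2.minAreaRect(cn)); print("grip@83",rect(ray(cn[:,0],K,T,.083)), "@36 big?", len(cn))
g=((hsv[...,1]<60)&(c.min(-1)>150)).astype(np.uint8)
cn=big(g,(145,185,300,280)); print("jig px",cv2.minAreaRect(cn))
E
```

```text
stand top 568 z med 0.0365 rect [ 466.6 -181.4] [55.9 56.3] 16.5
grip 173 z med 0.0833 rect [ 466.5 -181.4] [35.6 12.3] 15.4
cover 4769 z med 0.0459 rect [541.  140.8] [220.6 100.1] 86.7
big 398 z med 0.0986 rect [ 568.  -150.9] [49.9 17.2] 69.6
small 124 z med 0.0527 rect [ 404.2 -110.6] [17.9 25.6] 23.6
wood@36 ((465.8316650390625, -180.29539489746094), (54.663150787353516, 58.124961853027344), 16.367528915405273)
grip px ((393.74322509765625, 275.0405578613281), (20.806575775146484, 9.04314136505127), 72.89727020263672)
grip@83 ((465.4482116699219, -178.90768432617188), (34.629573822021484, 15.504631042480469), 17.211929321289062) @36 big? 52
jig px ((220.49407958984375, 230.67770385742188), (124.299560546875, 63.35293197631836), 5.09211540222168)
```

```bash
cat >> h.py <<'E'
from scipy.spatial.transform import Rotation as Ro
def goal(p,yaw):
    from station import manip
    s=manip.read_state(); R=s["eef_rot"]; a=np.radians(yaw)
    G=np.array([[np.cos(a),np.sin(a),0],[np.sin(a),-np.cos(a),0],[0,0,-1.]])
    print("t",round(s["t"],3),"tcp",(s["tool_pos"]*1000).round(2),"yaw",np.degrees(np.arctan2(R[1,0],R[0,0])).round(2),"F",s["ft_force"].round(2),"gap",round(s["finger_gap"]*1000,2))
    print("shift",(R.T@(np.array(p)-s["tool_pos"])*1000).round(2),"turn",np.degrees(Ro.from_matrix(R.T@G).as_rotvec()).round(2))
E
python3 -c "
from h import *
goal([.4665,-.1814,.2],-74)"
```

```text
t 0.15 tcp [ 255.84 -570.05  214.22] yaw -65.83 F [-0.47 -0.19 -0.79] gap 94.96
shift [-268.34 -351.31   14.46] turn [-0.    0.05  8.17]
```

Request:
play_rows(deltas=[[[-34, -44, 2], [0, 0, 2], 0.2], [[-80, -105, 5], [0, 0, 4], 0.2], [[-127, -166, 8], [0, 0, 6], 0.2], [[-174, -227, 10], [0, 0, 8], 0.2], [[-221, -289, 12], [0, 0, 8], 0.2]], newtons=15)

```text
t: 0.78
tool_pos: [0.4018, -0.2998, 0.2042]
eef_rot: [[0.278, -0.961, 0.0], [-0.961, -0.278, -0.0], [0.0, -0.0, -1.0]]
ft_force: [0.4, -1.0, 0.0]
finger_gap: 0.0579
```

```bash
python3 -c "
from h import *
goal([.4665,-.1814,.2],-74)"
```

```text
t 0.775 tcp [ 401.84 -299.76  204.16] yaw -73.88 F [ 0.36 -1.    0.02] gap 57.86
shift [-95.76 -94.98   4.16] turn [-0.   -0.01  0.12]
```

Request:
play_rows(deltas=[[[-35, -35, 2], [0, 0, 0], 0.2], [[-55.5, -55, 2.5], [0, 0, 0], 0.2], [[-55.5, -55, 2.5], [0, 0, 0], 0.2]])

```text
t: 1.15
tool_pos: [0.4391, -0.2315, 0.2016]
eef_rot: [[0.281, -0.96, -0.0], [-0.96, -0.281, 0.0], [-0.0, 0.0, -1.0]]
ft_force: [0.5, -0.4, -0.0]
finger_gap: 0.0572
```

```bash
python3 - <<'E'
from h import *
from station import manip
goal([.4665,-.1814,.2],-74)
s=manip.read_state(); d=manip.snapshot("wrist"); pickle.dump((s,d),open("pics/w1.pkl","wb")); cv2.imwrite("pics/w1.png",d["color"][:,:,::-1])
A=np.eye(4);A[:3,:3]=s["eef_rot"];A[:3,3]=s["tool_pos"];T=A@d["tool_from_camera"]
p=np.array([.4665,-.1814,.083,1]); q=np.linalg.inv(T)@p; u=d["intrinsics"]@q[:3]; print(u[:2]/u[2])
E
```

```text
t 1.15 tcp [ 439.13 -231.5   201.65] yaw -73.67 F [ 0.48 -0.43 -0.05] gap 57.17
shift [-40.38 -40.36   1.65] turn [0.01 0.01 0.33]
[275.55313233 153.94451561]
```

View pics/w1.png

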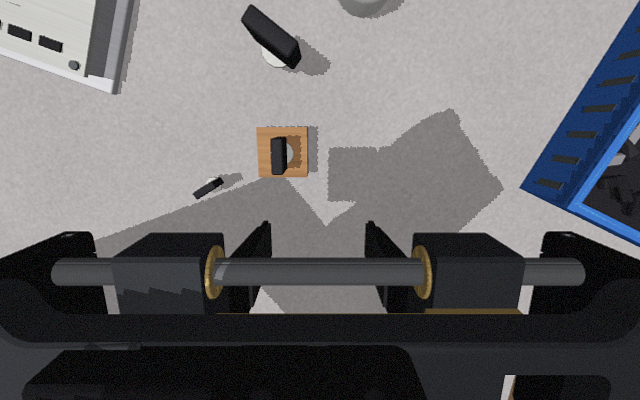

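The wrist view shows the pin in its stand at (279,155), close to the predicted (275.6,154). I'll measure it from this second view.

```bash
python3 - <<'E'
from h import *
s,d=pickle.load(open("pics/w1.pkl","rb"))
A=np.eye(4);A[:3,:3]=s["eef_rot"];A[:3,3]=s["tool_pos"];T=A@d["tool_from_camera"]
P=cloud(d,T)
def show(n,roi,lo,hi):
    x0,y0,x1,y1=roi; q=P[y0:y1,x0:x1]; m=(q[...,2]>lo)&(q[...,2]<hi)
    w=q[m]; r=rect(w); print(n,len(w),"z med",np.median(w[:,2]).round(4),"rect",np.round(r[0],1),np.round(r[1],1),round(r[2],1))
show("stand",(240,110,325,190),.032,.0385)
show("grip top",(240,110,325,190),.079,.09)
show("collar",(240,110,325,190),.0395,.044)
E
```

```text
stand 1802 z med 0.0352 rect [ 464.1 -182. ] [54.9 55.8] 16.3
grip top 453 z med 0.082 rect [ 464.2 -182.1] [35.1 12.1] 15.2
collar 80 z med 0.0406 rect [ 467.2 -190.7] [22.   6.4] 15.7
```

```bash
python3 -c "
from h import *
goal([.4653,-.1818,.12],-74.4)"
```

```text
t 1.2 tcp [ 438.78 -232.56  201.68] yaw -73.73 F [-0.81 -0.83  0.13] gap 57.2
shift [-41.31 -39.69  81.67] turn [ 0.01 -0.01  0.67]
```

Request:
play_rows(deltas=[[[-25, -24, 30], [0, 0, 0.7], 0.2], [[-41, -39.5, 82], [0, 0, 0.7], 0.2], [[-41, -39.5, 82], [0, 0, 0.7], 0.2], [[-41, -39.5, 82], [0, 0, 0.7], 0.2]])

```text
t: 1.7
tool_pos: [0.4653, -0.1839, 0.1207]
eef_rot: [[0.266, -0.964, 0.001], [-0.964, -0.266, -0.001], [0.001, -0.001, -1.0]]
ft_force: [-0.1, 0.1, 0.2]
finger_gap: 0.057
```

```bash
python3 - <<'E'
from h import *
from station import manip
goal([.4653,-.1818,.053],-74.4)
s=manip.read_state(); d=manip.snapshot("wrist"); pickle.dump((s,d),open("pics/w2.pkl","wb")); cv2.imwrite("pics/w2.png",d["color"][:,:,::-1])
A=np.eye(4);A[:3,:3]=s["eef_rot"];A[:3,3]=s["tool_pos"];T=A@d["tool_from_camera"]
P=cloud(d,T)
m=(P[...,2]>.079)&(P[...,2]<.09)&(np.hypot(P[...,0]-.465,P[...,1]+.182)<.03); print(m.sum(), rect(P[m]))
m=(P[...,2]>.034)&(P[...,2]<.038)&(np.hypot(P[...,0]-.465,P[...,1]+.182)<.05); print(m.sum(), rect(P[m]))
E
```

```text
t 1.7 tcp [ 465.29 -183.92  120.69] yaw -74.58 F [-0.07  0.08  0.25] gap 57.04
shift [-2.09 -0.54 67.69] turn [-0.03 -0.05 -0.18]
736 ((464.4437255859375, -182.18836975097656), (35.715293884277344, 11.957913398742676), 16.661651611328125)
2794 ((464.05450439453125, -182.01858520507812), (56.61683654785156, 55.76573944091797), 16.682405471801758)
```

View pics/w2.png

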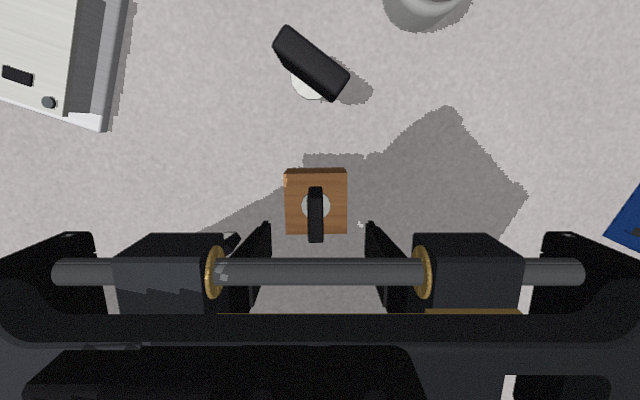

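The pin at (316,213) lies between the fingers and its measured yaw agrees. Descending and gripping.

Request:
play_rows(deltas=[[[-1.5, -0.5, 35], [0, 0, -1], 0.2], [[-1.5, -0.5, 60], [0, 0, -1], 0.2], [[-1.5, -0.5, 67.5], [0, 0, -1], 0.2], [[-1.5, -0.5, 67.5], [0, 0, -1], 0.2]])

```text
t: 2.25
tool_pos: [0.4655, -0.1817, 0.0531]
eef_rot: [[0.283, -0.959, 0.001], [-0.959, -0.283, -0.001], [0.001, -0.001, -1.0]]
ft_force: [0.2, 0.1, -0.1]
finger_gap: 0.0571
```

Request:
play_rows(deltas=[[[0, 0, 0], [0, 0, 0], -1], [[0, 0, 0], [0, 0, 0], -1], [[0, 0, 0], [0, 0, 0], -1], [[0, 0, 0], [0, 0, 0], -1], [[0, 0, 0], [0, 0, 0], -1]], newtons=15)

```text
t: 2.88
tool_pos: [0.4653, -0.181, 0.0523]
eef_rot: [[0.284, -0.959, 0.0], [-0.959, -0.284, -0.0], [0.0, -0.0, -1.0]]
ft_force: [0.2, -1.4, 0.8]
finger_gap: 0.0123
```

Request:
play_rows(deltas=[[[0, 0, -20], [0, 0, 0], -1], [[0, 0, -50], [0, 0, 0], -1], [[0, 0, -85], [0, 0, 0], -1], [[0, 0, -90], [0, 0, 0], -1], [[0, 0, -90], [0, 0, 0], -1]])

```text
t: 3.5
tool_pos: [0.465, -0.1809, 0.1418]
eef_rot: [[0.283, -0.959, -0.0], [-0.959, -0.283, -0.0], [-0.0, 0.0, -1.0]]
ft_force: [0.1, -0.4, -2.0]
finger_gap: 0.0121
```

```bash
python3 - <<'E'
from h import *
from station import manip
goal([.541,.1408,.16],-3.3)
# groove: measured from the initial top view, dark outline
s,d=pickle.load(open("pics/top0.pkl","rb")); P=cloud(d,d["pose"])
q=P[185:280,145:300].reshape(-1,3); w=q[(q[:,2]>.036)&(q[:,2]<.0425)&(abs(q[:,0]-.541)<.03)&(abs(q[:,1]-.1408)<.07)]; print(len(w),rect(w), np.median(w[:,2]))
for n in("scene",):
    s,d=pickle.load(open(f"pics/{n}0.pkl","rb")); P=cloud(d,d["pose"]); q=P.reshape(-1,3)
    w=q[(q[:,2]>.043)&(q[:,2]<.0475)&(abs(q[:,0]-.541)<.08)&(abs(q[:,1]-.1408)<.14)]; print("cover",len(w),rect(w),np.median(w[:,2]))
    w=q[(q[:,2]>.036)&(q[:,2]<.0425)&(abs(q[:,0]-.541)<.03)&(abs(q[:,1]-.1408)<.07)]; print("groove",len(w),rect(w))
E
```

```text
t 3.5 tcp [ 464.98 -180.86  141.8 ] yaw -73.53 F [ 0.11 -0.39 -2.01] gap 12.06
shift [-286.91 -164.09  -18.22] turn [ 1.000e-02  1.000e-02 -7.023e+01]
322 ((539.8119506835938, 152.0394744873047), (108.7032470703125, 51.522361755371094), 88.74402618408203) 0.040138201177275734
cover 3279 ((539.752685546875, 140.2301788330078), (220.025390625, 104.87480163574219), 86.41883087158203) 0.04535101564764288
groove 127 ((534.8040771484375, 144.0913848876953), (94.25202941894531, 25.280467987060547), 72.63042449951172)
```

```bash
python3 -c "
from h import *
goal([.541,.07,.142],-3.3)"
```

```text
t 3.5 tcp [ 464.98 -180.86  141.8 ] yaw -73.53 F [ 0.11 -0.39 -2.01] gap 12.06
shift [-219.02 -144.02   -0.22] turn [ 1.000e-02  1.000e-02 -7.023e+01]
```

Request:
play_rows(deltas=[[[-20, -12, 0], [0, 0, -6], -1], [[-50, -33, 0], [0, 0, -14], -1], [[-80, -54, 0], [0, 0, -22], -1], [[-110, -74, 0], [0, 0, -31], -1], [[-140, -95, 0], [0, 0, -40], -1]])

```text
t: 4.12
tool_pos: [0.5163, -0.0186, 0.1406]
eef_rot: [[0.836, -0.548, -0.002], [-0.548, -0.836, 0.0], [-0.002, 0.001, -1.0]]
ft_force: [0.2, -0.1, -1.5]
finger_gap: 0.0121
```

```bash
python3 -c "
from h import *
goal([.541,.07,.142],-3.3)"
```

```text
t 4.125 tcp [516.28 -18.57 140.64] yaw -33.24 F [ 0.22 -0.06 -1.52] gap 12.07
shift [-27.88 -87.62  -1.4 ] turn [  0.03   0.14 -29.94]
```

Request:
play_rows(deltas=[[[-9, -28, -1], [0, 0, -10], -1], [[-18, -58, -1], [0, 0, -20], -1], [[-28, -87, -1.5], [0, 0, -30], -1], [[-28, -87.5, -1.5], [0, 0, -30], -1], [[-28, -87.5, -1.5], [0, 0, -30], -1]])

```text
t: 4.75
tool_pos: [0.541, 0.0682, 0.1426]
eef_rot: [[0.998, -0.064, -0.002], [-0.064, -0.998, -0.0], [-0.002, 0.0, -1.0]]
ft_force: [-1.4, -1.0, -1.5]
finger_gap: 0.012
```

```bash
python3 - <<'E'
from h import *
from station import manip
goal([.541,.1408,.142],-3.3)
s=manip.read_state(); d=manip.snapshot("wrist"); pickle.dump((s,d),open("pics/w3.pkl","wb")); cv2.imwrite("pics/w3.png",d["color"][:,:,::-1])
A=np.eye(4);A[:3,:3]=s["eef_rot"];A[:3,3]=s["tool_pos"];T=A@d["tool_from_camera"]
P=cloud(d,T); q=P.reshape(-1,3)
w=q[(q[:,2]>.043)&(q[:,2]<.0475)&(abs(q[:,0]-.541)<.08)&(abs(q[:,1]-.1408)<.14)]; print("cover",len(w),rect(w),np.median(w[:,2]))
for dx in (.012,.02):
  w=q[(q[:,2]>.035)&(q[:,2]<.0415)&(abs(q[:,0]-.541)<dx)&(abs(q[:,1]-.1408)<.06)]; print("groove",len(w),rect(w), np.median(w[:,2]))
E
```

```text
t 4.75 tcp [541.04  68.25 142.6 ] yaw -3.65 F [-1.39 -0.99 -1.52] gap 12.03
shift [ -4.67 -72.4    0.58] turn [ 0.02  0.11 -0.35]
cover 22475 ((538.4891357421875, 134.84393310546875), (196.11073303222656, 100.25016784667969), 86.54595947265625) 0.04426883809552651
groove 1556 ((538.538330078125, 139.94757080078125), (90.11971282958984, 12.859539031982422), 86.34001922607422) 0.03811672120668444
groove 1556 ((538.538330078125, 139.94757080078125), (90.11971282958984, 12.859539031982422), 86.34001922607422) 0.03811672120668444
```

View pics/w3.png

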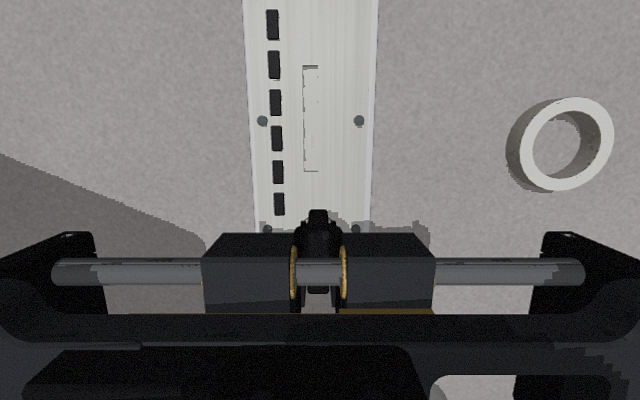

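The wrist view shows the groove at (311,118). It fits as 90.1 x 12.9 mm, centred at (538.5, 140.0) with yaw 86.3°. The wrist offsets agree at two yaws, so I trust the wrist over the top camera. I'll go above the groove's near part.

```bash
python3 -c "
from h import *
goal([.5365,.107,.095],-3.66)"
```

```text
t 4.8 tcp [541.16  67.96 142.87] yaw -3.67 F [ 0.3  -0.34 -0.97] gap 11.78
shift [ -7.07 -38.68  47.87] turn [ 0.02  0.08 -0.01]
```

Request:
play_rows(deltas=[[[-4, -20, 10], [0, 0, 0], -1], [[-7, -38.5, 30], [0, 0.1, 0], -1], [[-7, -38.5, 48], [0, 0.1, 0], -1], [[-7, -38.5, 48], [0, 0.1, 0], -1], [[-7, -38.5, 48], [0, 0.1, 0], -1]])

```text
t: 5.42
tool_pos: [0.5371, 0.1075, 0.096]
eef_rot: [[0.998, -0.062, 0.002], [-0.062, -0.998, -0.0], [0.002, 0.0, -1.0]]
ft_force: [0.0, 0.5, -1.3]
finger_gap: 0.0122
```

```bash
python3 - <<'E'
from h import *
from station import manip
goal([.5365,.107,.08],-3.66)
s=manip.read_state(); d=manip.snapshot("wrist"); cv2.imwrite("pics/w4.png",d["color"][:,:,::-1])
d=manip.snapshot("scene"); cv2.imwrite("pics/s4.png",cv2.resize(d["color"][130:270,330:520,::-1],None,fx=4,fy=4,interpolation=cv2.INTER_CUBIC))
E
```

```text
t 5.425 tcp [537.11 107.46  95.98] yaw -3.57 F [ 0.04  0.5  -1.32] gap 12.2
shift [-0.61  0.5  15.98] turn [ 0.   -0.11  0.09]
```

View pics/s4.png

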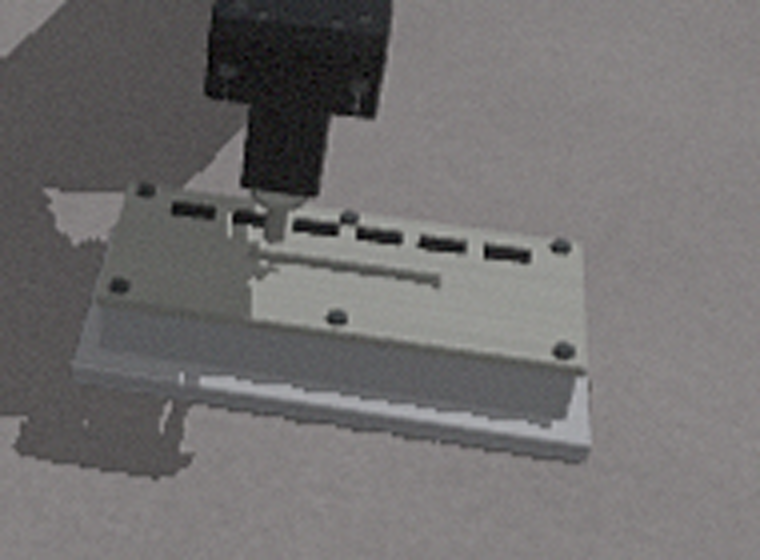

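View pics/w4.png

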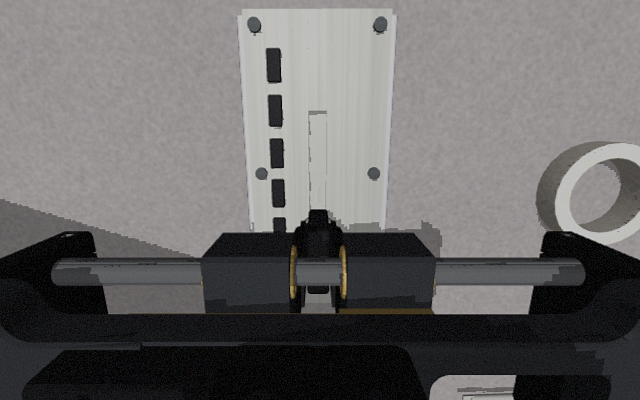

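The held pin is centred over the groove (318 px against 309–327) at its near end. Lowering slowly.

Request:
play_rows(deltas=[[[-0.5, 0.5, 5], [0, 0, 0], -1], [[-0.5, 0.5, 8], [0, 0, 0], -1], [[-0.5, 0.5, 9.5], [0, 0, 0], -1], [[-0.5, 0.5, 10.5], [0, 0, 0], -1], [[-0.5, 0.5, 11.5], [0, 0, 0], -1]])

```text
t: 6.15
tool_pos: [0.5365, 0.107, 0.0842]
eef_rot: [[0.998, -0.062, 0.002], [-0.062, -0.998, -0.0], [0.002, 0.0, -1.0]]
ft_force: [-0.1, 0.3, -2.0]
finger_gap: 0.0121
```

Request:
play_rows(deltas=[[[0, 0, 1], [0, 0, 0], -1], [[0, 0, 2], [0, 0, 0], -1], [[0, 0, 3], [0, 0, 0], -1], [[0, 0, 3], [0, 0, 0], -1]])

```text
t: 6.65
tool_pos: [0.5365, 0.107, 0.0811]
eef_rot: [[0.998, -0.062, 0.002], [-0.062, -0.998, -0.0], [0.002, 0.0, -1.0]]
ft_force: [-0.1, 0.0, -1.5]
finger_gap: 0.012
```

Request:
play_rows(deltas=[[[0, 0, 0.5], [0, 0, 0], -1], [[0, 0, 1], [0, 0, 0], -1], [[0, 0, 1.5], [0, 0, 0], -1], [[0, 0, 1.5], [0, 0, 0], -1]])

```text
t: 7.15
tool_pos: [0.5365, 0.107, 0.0797]
eef_rot: [[0.998, -0.062, 0.002], [-0.062, -0.998, -0.0], [0.002, 0.0, -1.0]]
ft_force: [0.2, -0.2, -1.4]
finger_gap: 0.0119
```

Request:
play_rows(deltas=[[[0, 0, 0.4], [0, 0, 0], -1], [[0, 0, 0.8], [0, 0, 0], -1], [[0, 0, 0.8], [0, 0, 0], -1]])

```text
t: 7.52
tool_pos: [0.5366, 0.107, 0.0791]
eef_rot: [[0.998, -0.062, 0.002], [-0.062, -0.998, -0.0], [0.002, 0.0, -1.0]]
ft_force: [-1.3, -0.3, 4.5]
finger_gap: 0.0119
```

Contact with the groove floor came at TCP z 79.1 mm, where 79.3 was predicted, with a gentle 6 N. I'll slide along -tool y (jig +y) in short steps and watch the force.

Request:
play_rows(deltas=[[[0, -1, 0], [0, 0, 0], -1], [[0, -2, 0], [0, 0, 0], -1], [[0, -3, 0], [0, 0, 0], -1]])

```text
t: 7.9
tool_pos: [0.537, 0.1098, 0.0791]
eef_rot: [[0.998, -0.062, 0.002], [-0.062, -0.998, -0.001], [0.002, 0.0, -1.0]]
ft_force: [-0.4, -3.3, 4.7]
finger_gap: 0.0124
```

Request:
play_rows(deltas=[[[0, -1, 0], [0, 0, 0], -1], [[0, -2, 0], [0, 0, 0], -1], [[0, -3, 0], [0, 0, 0], -1]])

```text
t: 8.28
tool_pos: [0.5372, 0.1128, 0.0791]
eef_rot: [[0.998, -0.061, 0.003], [-0.061, -0.998, -0.001], [0.003, 0.0, -1.0]]
ft_force: [0.7, -4.1, 5.4]
finger_gap: 0.0119
```

Request:
play_rows(deltas=[[[0, -1, 0], [0, 0, 0], -1], [[0, -2, 0], [0, 0, 0], -1], [[0, -3, 0], [0, 0, 0], -1]])

```text
t: 8.65
tool_pos: [0.5374, 0.1158, 0.0791]
eef_rot: [[0.998, -0.061, 0.003], [-0.061, -0.998, -0.001], [0.003, 0.0, -1.0]]
ft_force: [-0.3, -4.4, 5.3]
finger_gap: 0.0119
```

Request:
play_rows(deltas=[[[0, -1, 0], [0, 0, 0], -1], [[0, -2, 0], [0, 0, 0], -1], [[0, -3, 0], [0, 0, 0], -1]])

```text
t: 9.02
tool_pos: [0.5374, 0.119, 0.0789]
eef_rot: [[0.998, -0.062, 0.002], [-0.062, -0.998, -0.0], [0.002, 0.0, -1.0]]
ft_force: [-0.1, -2.5, 4.4]
finger_gap: 0.0122
```

Request:
play_rows(deltas=[[[0, -1, 0], [0, 0, 0], -1], [[0, -2, 0], [0, 0, 0], -1], [[0, -3, 0], [0, 0, 0], -1]])

```text
t: 9.4
tool_pos: [0.5371, 0.1223, 0.0785]
eef_rot: [[0.998, -0.062, 0.001], [-0.062, -0.998, 0.0], [0.001, -0.0, -1.0]]
ft_force: [-0.1, -0.7, -1.0]
finger_gap: 0.0117
```

The force dropped to -1.0 N, so the tip is over the socket. I'll probe a little lower here.

Request:
play_rows(deltas=[[[0, -0.3, 0.4], [0, 0, 0], -1], [[0, -0.3, 0.8], [0, 0, 0], -1], [[0, -0.3, 0.8], [0, 0, 0], -1]])

```text
t: 9.78
tool_pos: [0.5374, 0.1223, 0.078]
eef_rot: [[0.998, -0.062, 0.002], [-0.062, -0.998, -0.0], [0.002, 0.0, -1.0]]
ft_force: [0.5, 0.1, -0.0]
finger_gap: 0.0123
```

Request:
play_rows(deltas=[[[0, 0, 0.5], [0, 0, 0], -1], [[0, 0, 1], [0, 0, 0], -1], [[0, 0, 1], [0, 0, 0], -1]])

```text
t: 10.15
tool_pos: [0.5375, 0.1222, 0.077]
eef_rot: [[0.998, -0.062, 0.002], [-0.062, -0.998, -0.0], [0.002, 0.0, -1.0]]
ft_force: [-0.5, 0.6, -1.2]
finger_gap: 0.0121
```

Request:
play_rows(deltas=[[[0, 0, 0.7], [0, 0, 0], -1], [[0, 0, 1.4], [0, 0, 0], -1], [[0, 0, 2], [0, 0, 0], -1], [[0, 0, 2], [0, 0, 0], -1]])

```text
t: 10.65
tool_pos: [0.5375, 0.1223, 0.0751]
eef_rot: [[0.998, -0.062, 0.002], [-0.062, -0.998, -0.0], [0.002, 0.0, -1.0]]
ft_force: [-0.0, 0.4, -0.6]
finger_gap: 0.0122
```

It is going freely down into the socket.

Request:
play_rows(deltas=[[[0, 0, 1], [0, 0, 0], -1], [[0, 0, 2], [0, 0, 0], -1], [[0, 0, 3], [0, 0, 0], -1], [[0, 0, 4], [0, 0, 0], -1], [[0, 0, 4], [0, 0, 0], -1]])

```text
t: 11.28
tool_pos: [0.5375, 0.1223, 0.071]
eef_rot: [[0.998, -0.062, 0.002], [-0.062, -0.998, -0.0], [0.002, 0.0, -1.0]]
ft_force: [0.2, 1.9, -1.0]
finger_gap: 0.0118
```

Request:
play_rows(deltas=[[[0, 0, 1], [0, 0, 0], -1], [[0, 0, 2], [0, 0, 0], -1], [[0, 0, 3], [0, 0, 0], -1], [[0, 0, 4], [0, 0, 0], -1], [[0, 0, 4], [0, 0, 0], -1]])

```text
t: 11.9
tool_pos: [0.5375, 0.1223, 0.067]
eef_rot: [[0.998, -0.062, 0.002], [-0.062, -0.998, -0.0], [0.002, 0.0, -1.0]]
ft_force: [0.2, 2.5, -0.6]
finger_gap: 0.012
```

Request:
play_rows(deltas=[[[0, 0, 1], [0, 0, 0], -1], [[0, 0, 2], [0, 0, 0], -1], [[0, 0, 3], [0, 0, 0], -1], [[0, 0, 4], [0, 0, 0], -1], [[0, 0, 4], [0, 0, 0], -1]])

```text
t: 12.52
tool_pos: [0.5375, 0.1223, 0.063]
eef_rot: [[0.998, -0.062, 0.002], [-0.062, -0.998, -0.0], [0.002, 0.0, -1.0]]
ft_force: [1.3, 3.2, -0.7]
finger_gap: 0.0118
```

Request:
play_rows(deltas=[[[0, 0, 0.6], [0, 0, 0], -1], [[0, 0, 1.2], [0, 0, 0], -1], [[0, 0, 1.6], [0, 0, 0], -1], [[0, 0, 1.6], [0, 0, 0], -1]])

```text
t: 13.02
tool_pos: [0.5375, 0.1223, 0.0615]
eef_rot: [[0.998, -0.062, 0.002], [-0.062, -0.998, -0.0], [0.002, 0.0, -1.0]]
ft_force: [-0.1, 3.6, 1.6]
finger_gap: 0.012
```

Request:
play_rows(deltas=[[[0, 0, 0.3], [0, 0, 0], -1], [[0, 0, 0.3], [0, 0, 0], -0.6], [[0, 0, 0.3], [0, 0, 0], -0.3], [[0, 0, 0.3], [0, 0, 0], -0.3], [[0, 0, 0.3], [0, 0, 0], -0.3]])

```text
t: 13.65
tool_pos: [0.5374, 0.1222, 0.0611]
eef_rot: [[0.998, -0.062, 0.002], [-0.062, -0.998, -0.0], [0.002, 0.0, -1.0]]
ft_force: [-0.3, 1.1, 0.2]
finger_gap: 0.033
```

```bash
python3 -c "
from h import *
goal([.5375,.1223,.16],-3.66)"
```

```text
t 13.65 tcp [537.45 122.17  61.15] yaw -3.53 F [-0.26  1.11  0.17] gap 32.99
shift [  0.21  -0.11 -98.85] turn [ 0.01 -0.09  0.13]
```

Released at the home height. Retracting straight up.

Request:
play_rows(deltas=[[[0, 0, -12], [0, 0, 0], -0.3], [[0, 0, -35], [0, 0, 0], -0.3], [[0, 0, -70], [0, 0, 0], -0.3], [[0, 0, -100], [0, 0, 0], -0.3], [[0, 0, -100], [0, 0, 0], -0.3]])

```text
t: 14.28
tool_pos: [0.5382, 0.1224, 0.1639]
eef_rot: [[0.998, -0.062, 0.006], [-0.062, -0.998, 0.0], [0.006, -0.001, -1.0]]
ft_force: [-0.6, -0.1, -0.5]
finger_gap: 0.033
```

Request:
play_rows(deltas=[[[0, 30, 0], [0, 0, 0], -0.3], [[0, 60, 0], [0, 0, 0], -0.3], [[0, 60, 0], [0, 0, 0], -0.3], [[0, 60, 0], [0, 0, 0], -0.3]])

```text
t: 14.78
tool_pos: [0.5335, 0.0627, 0.1609]
eef_rot: [[0.998, -0.062, 0.001], [-0.062, -0.998, -0.0], [0.001, -0.0, -1.0]]
ft_force: [0.9, -0.7, -1.0]
finger_gap: 0.0334
```

```bash
python3 - <<'E'
from h import *
from station import manip
s=manip.read_state(); d=manip.snapshot("wrist"); cv2.imwrite("pics/w5.png",d["color"][:,:,::-1])
A=np.eye(4);A[:3,:3]=s["eef_rot"];A[:3,3]=s["tool_pos"];T=A@d["tool_from_camera"]
P=cloud(d,T); q=P.reshape(-1,3); n=np.hypot(q[:,0]-.5375,q[:,1]-.1223)<.03
for a,b in((.04,.0465),(.0475,.053),(.08,.12)):
    w=q[n&(q[:,2]>a)&(q[:,2]<b)]; print(len(w), np.median(w[:,2]).round(4) if len(w) else 0, rect(w) if len(w) else 0)
d=manip.snapshot("scene"); cv2.imwrite("pics/s5.png",cv2.resize(d["color"][130:330,180:520,::-1],None,fx=2.3,fy=2.3,interpolation=cv2.INTER_CUBIC))
print(s["t"],s["tool_pos"],s["ft_force"])
P=cloud(d,d["pose"]); q=P.reshape(-1,3); n=np.hypot(q[:,0]-.5375,q[:,1]-.1223)<.035; w=q[n&(q[:,2]>.055)]; print("scene grip max z",np.percentile(w[:,2],98))
E
```

```text
2060 0.0442 ((537.8958740234375, 121.9687271118164), (58.15055847167969, 58.48527526855469), 86.6702880859375)
239 0.0492 ((528.8351440429688, 122.26403045654297), (21.75164031982422, 42.65538024902344), 79.01782989501953)
682 0.091 ((537.607421875, 120.51048278808594), (35.07646560668945, 11.341402053833008), 86.4701156616211)
14.775 [0.53346241 0.06268844 0.16088473] [ 0.86293959 -0.70252421 -0.95578086]
scene grip max z 0.40196406782755506
```

View pics/s5.png

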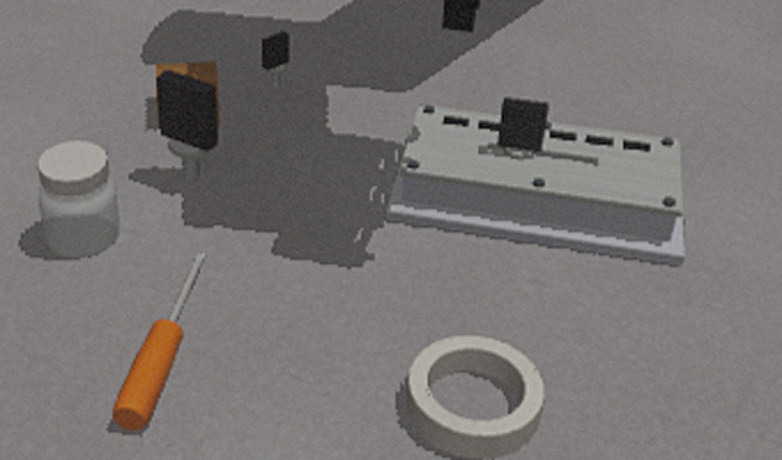

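View pics/w5.png

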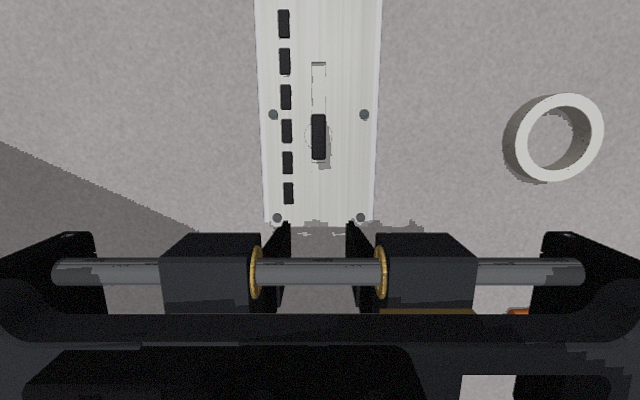

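The pin at (318,137) stands upright. Its grip top is 46.8 mm above the measured cover (47 expected) and its collar top 5.0 mm (5 expected), so it is fully home. The jar, tape and screwdriver look untouched.

```bash
python3 -c "
from station import manip
print(manip.finish_job())"
```

```text
the job is handed in; nothing more can be done
None
```

The pin is in the jig's hidden socket, fully home and released, and I handed the job in at about 14.8 s. The hand-in reports no verdict.

**What I did:** I took the middle-sized pin from the stand and set its tip near one end of the groove. I then slid it with about 6 N on the floor and at most about 4 N sideways. The vertical force dropped at about 18 mm from the groove's middle. From there I lowered it in small steps to the collar stop, let go and backed off.

**Last checks:**
- **Fully home:** the grip top is 46.8 mm above the measured cover (47 expected). The collar top is 5.0 mm above it (5 expected).
- **Upright:** it stands straight in both views, judged by eye from the pictures; I did not measure the tilt angle.
- **Bystanders:** the jar, tape roll and screwdriver look unmoved in the pictures; I did not measure their positions.

**Disagreements:**
- **Camera offset:** the top camera read about 2.5 mm further out in x than the wrist camera. I trusted the wrist, and the pin entered the groove cleanly.
- **Failed check:** an extra height check from the scene camera gave a useless 0.40 m, because my region also caught points well above the pin, probably the arm. I ignored it.

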